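# Fit the sanding drum and tip the foam block onto the bed

### The job

Get the bench drum sander ready for the tall foam block: swing the red keeper fully aside, lift the orange drum from the rack and lower it (do not let it fall) into the two slotted uprights until both axle ends sit on the bottom of their slots, then swing the keeper fully closed over the axle. After that, tip the tall cream block over the infeed edge of the sander's bed (a push high up does it, its foot held by the edge) so that it ends lying flat on its side on the bed, lengthwise and pointing squarely at the drum. Leave the grey drum and everything else on the table where it is.

Things in the scene. Friction and masses are not known exactly. Their poses are not given: they have to be found in the camera images.
- sander: Fixed bench drum sander. Origin on the table under the middle of the seated drum; local x along the seated axle, z up, infeed side +y. Plywood bed 150 (x), 12 high, from y = -70 to +165. Two aluminium uprights at x = -57 and +57, 10 thick (x), 48 wide (y), 123 high, 104 between inner faces, slotted from above at y = 0. Green motor box: x = -171 to -86, y = -37 to +37, 92 high.
- slot_a (a point): Where the axle's centre line sits in the slot of the upright without keeper (x = -57 of the sander, y = 0), 100 above the table. Both slots: open at the top, 13 wide, flat floor at z = 95, straight to z = 115, mouth flared to about 26 wide at z = 123.
- slot_b (a point): The same point in the slot of the upright that carries the red keeper (x = +57 of the sander).
- infeed_edge (a point): Middle of the bed's upper infeed edge (x = 0, y = +165 of the sander), 12 above the table: the stop for the block's foot.
- keeper (a joint): Red keeper: bar 12 wide, 6 thick, turning on a vertical pin on top of the +x upright, underside 124.5 above the table. 0 = closed: bar points to the sander's +y and bridges the slot, no axle can pass. Grows clockwise seen from above, away from the drum; 1.57: points to +x, slot free (stops at 0 and 1.6). Stays where left; friction 0.02 N m.
- keeper_knob (a point): Middle of the black upright round knob at the keeper's free end, 14 diameter, 30 tall (15 above, 15 below this point, which is 145.5 above the table), 44 from the pin. May be pinched from above or pushed.
- keeper_pivot (a point): Point on the keeper's vertical pin axis at the height of keeper_knob; x = +57, y = -18 of the sander.
- drum: The ORANGE sanding drum (the one to fit), loose, 0.2 to 0.4 kg: rigid orange cylinder 50 diameter, 90 long, with pale end bands, on a steel axle 10 diameter, 150 long, sticking out 30 at each end. Origin at the middle of the axle; local x along the axle. Ends are alike. It starts lying in one berth of the rack with its axle level, centre 45 above the table.
- drum_end1 (a point): Centre of the tip of the orange drum's axle, local x = -75.
- drum_end2 (a point): Centre of the tip of the orange drum's axle, local x = +75.
- spare_drum: The GREY sanding drum, same size and make as the orange one, in the other berth of the rack. Stays where it is.
- rack: Fixed plywood drum rack, base 160 (x) by 200 (y), 8 high, origin at the centre of its underside. Two berths at y = +50 and -50, each with two open U notches 15 wide (at x = -61 and +61, floor at z = 40, top at z = 52) that carry the axle ends, axle along the rack's x.
- block: Tall cream foam block, rigid, 90 (x) by 60 (y) by 120 (z), 0.11 to 0.22 kg, loose, standing upright on the table just off the infeed edge of the sander's bed (3 to 15 between), its 60 depth along the feed direction (sander y). Origin at the centre of its underside as it stands.
- block_mid (a point): Centre of the tall cream block.
- foam_a: cream foam block 85 x 80 x 75, not part of the job. Loose bystander, stays where it is. Origin in the centre of its underside.
- foam_b: cream foam block 80 x 95 x 70, not part of the job. Loose bystander, stays where it is. Origin in the centre of its underside.
- knife: black utility knife with steel blade, lying, about 143 long, 14 high. Loose bystander, stays where it is. Origin under its handle's front part.
- rule: steel rule lying flat, 200 x 28 x 4. Loose bystander, stays where it is. Origin in the centre of its underside.
- glue: white glue bottle, 48 diameter, 130 high, orange cap. Loose bystander, stays where it is. Origin in the centre of its underside.
- cup: blue ceramic cup, 76 diameter, 90 high. Loose bystander, stays where it is. Origin in the centre of its underside.
Things that resemble listed ones, but are neither listed nor needed, are in the scene too. Of the things that look like the drum, the middle-sized one is meant.

How it is judged:
By the outcome, as a careful person would: the job done as asked, in the order asked, and still so for the second after the job is handed in, with the robot touching nothing.
It also fails if it takes over 70 s, if anything falls off the work surface, if the arm or the gripper's body presses on something with over 40 N, if the wrist force passes 120 N, or if a joint passes its speed limit or range.

### The arm

A 7-joint arm with a two-finger parallel gripper is mounted at the origin on the work surface. World frame = base frame: x ahead of the robot, y to its left, z up, the work surface at z = 0. Lengths are in m, angles in rad, forces in N, time in s.
With the tool pointing down it reaches from about 0.375 to 0.925 m from the base axis. Payload 3.1 kg.
Tool frame: the origin (TCP) lies midway between the tips of the shut fingers; the grasp point (between the pads) lies 19 mm behind it (ctrl.hold_point_z is the z of the grasp point in the tool frame, in m); z points along the fingers, y is the line along which they close (so a half turn about z gives the same grasp; the last joint's range is limited). The gripper opens to 85 mm and grips with 20 to 120 N. Pads are 22 mm wide; open, the fingers measure 114 mm over their backs; the gripper's body (76 mm by 85 mm) begins 54 mm behind the grasp point. The pads swing forward as they close: fully open they stand 13 mm farther back than shut.
Start: joints at [1.217, 0.383, 0.044, 1.598, -0.018, 1.161, -0.05], TCP at [0.164, -0.629, 0.231] pointing down, gripper open.
Joint ranges: [-2.61, 2.61], [-0.41, 2.15], [-1.48, 1.57], [0, 2.5], [-1.57, 4.71], [0.05, 1.97], [-2.85, 2.85]. Speed limits (rad/s): [2.79, 2.79, 3.14, 3.14, 3.14, 3.14, 3.14].

### API

Orientations are given as a unit quaternion [x, y, z, w].
In Python, from bench import get_state, cams, order, ctrl gives the robot as it stands.
- The arm moves only by the tool servo_tool, never from a script. Its argument "series" is a list of rows, each a list of 5 numbers: the closure, from -1 (fully open) to 1 (shut), so that 0 is half open, then the shift along the tool's x, y, z each as a share of 0.2 m, from -1 to 1, then the turn about the tool's z as a share of 60 degrees, from -1 to 1. In form: [[gripper, tx, ty, tz, spin], ...]. A call has 1 to 10 rows; each row shifts and turns the commanded pose from where the row before left it, along the tool's axes as they then stand; what a row does not reach is not made up. A row lasts 1/12 s, in which the tool goes at most 41.7 mm and 7.16 degrees, less where a joint would pass 70% of its speed; a pose out of reach is approached as far as the arm can. A call with a number of a shift or a turn outside -1 to 1 is refused whole. A call with a gripper value outside its range is refused whole. The fingers move at their own pace and stop on an object; "newtons" is the grip in N (left out, the last holds). Time passes only in rows, so rows that do not move let the fingers close. It gives the time, the measured TCP pose, the force, the opening and the grip force at its end, in the units of the state.
- get_state(): the state, without advancing time (a new reading comes with each control period).
- cams.read_camera(name): name is "scene" or "top" or "wrist"; returns (picture, depth): 400x640x3 uint8, red, green, blue; 400x640 float32, m along the optical axis (not along the pixel's ray), 0 where there is no reading.
- cams.calibration(name): a dict with "fx", "fy", "cx", "cy" (pixels), "R" (3x3) and "t" (3): a world point X has camera coordinates R X + t; the wrist camera has in their place "mount" (4x4, takes a point from camera to tool coordinates, whose origin is the TCP and whose axes are the flange's). Camera axes: x right, y down, z forward; pixel columns grow to the right and rows downward; lengths in m; the calibration is good to about 2 mm. A picture is of the moment at which its call begins: read the wrist's pose just before it. calibration takes no time and is no camera call.
- order.job_done(): hands the job in; it is judged then, once.
Trained networks look in the newest picture that a camera, given by its name, has taken for a name from the list of things; names that differ only in an ending like _2 or _b are one class to them, and where a whole thing is asked for, a point or a joint stands for the part that bears it (a point fixed in the world has none). Each returns a list of dicts, best first, with "confidence" (0 to 1); they miss things now and then, are a little off and sometimes report something else, mostly with a low value. They report only what shows in the picture. A call takes as long as a camera call. They do not tell look-alikes from the thing itself.
- cams.trace(camera, name): "region" (400x640 bool, what is visible of it) and "xy" ([column, row] in pixels, amid what is visible of it).
- cams.mark_of(camera, name): "xy" ([column, row] in pixels: a listed point, or the origin of a listed thing).
The state is a dict: "t": time; "joints": joint angles; "qvel": joint speeds; "joint_efforts": joint torques, N m; "ee_pos": TCP position; "tcp_rot": TCP orientation; "force": force on the tool from outside, world axes, zero at the start; "wrist_torque": the same for the moment, N m; "gripper_width": finger opening in m; "grasp_force": force on a finger pad.
Only numpy, scipy, OpenCV 4.12 (cv2) and the standard library are available. Lean on these libraries where they do the work, as an engineer would, in place of code of your own. Each camera call takes 0.05 s, during which the arm holds its last target. There are 200 camera calls.

## Working session

There is one attempt and no reset: what is moved stays moved. The work goes in short steps, Python scripts to look and compute and a tool call to move; the robot and the scene stay as the last step left them, time stands still between calls to the robot, and variables do not carry over. Pictures are saved under pics/ and viewed, at most 12 in all, crops included, and the job is handed in when it is done.

Besides the shell and the picture viewer there is one more tool, called after "Call:" as name(argument=value, ...), one argument or row to a line, values as JSON. servo_tool: Moves the arm, as the interface text tells. Shift numbers are shares of 0.2 m and turn numbers shares of 60 degrees, none past 1 either way. Its arguments: {"type":"object","properties":{"series":{"type":"array","items":{"type":"array","items":{"type":"number","minimum":-1,"maximum":1}}},"newtons":{"type":"number"}},"required":["series"]}

```bash
ls; mkdir -p pics
cat > h.py <<'E'
import numpy as np, cv2
from bench import get_state, cams, order, ctrl
from scipy.spatial.transform import Rotation as Ro
def cal(c):
    k=cams.calibration(c)
    if 'mount' in k:
        s=get_state(); T=np.eye(4); T[:3,:3]=Ro.from_quat(s['tcp_rot']).as_matrix(); T[:3,3]=s['ee_pos']
        M=T@np.array(k['mount']); R=M[:3,:3].T; t=-R@M[:3,3]
    else: R=np.array(k['R']); t=np.array(k['t'])
    return k,R,t
def unproj(kc,uv,d):
    k,R,t=kc; u,v=np.asarray(uv,float).T; d=np.asarray(d,float)
    c=np.stack([(u-k['cx'])/k['fx']*d,(v-k['cy'])/k['fy']*d,d],-1)
    return (c-t)@R
def onz(kc,uv,z):
    k,R,t=kc; o=-R.T@t; r=R.T@np.array([(uv[0]-k['cx'])/k['fx'],(uv[1]-k['cy'])/k['fy'],1]); return o+r*(z-o[2])/r[2]
def proj(kc,X):
    k,R,t=kc; c=R@np.asarray(X)+t; return np.array([k['fx']*c[0]/c[2]+k['cx'],k['fy']*c[1]/c[2]+k['cy']])
def tri(a,uva,b,uvb):
    A=[];B=[]
    for (k,R,t),uv in((a,uva),(b,uvb)):
        o=-R.T@t; r=R.T@np.array([(uv[0]-k['cx'])/k['fx'],(uv[1]-k['cy'])/k['fy'],1]); r/=np.linalg.norm(r); P=np.eye(3)-np.outer(r,r); A.append(P);B.append(P@o)
    return np.linalg.solve(A[0]+A[1],B[0]+B[1])
def save(n,im): cv2.imwrite('pics/'+n,cv2.cvtColor(im,cv2.COLOR_RGB2BGR))
E
python3 - <<'E'
from h import *
s=get_state(); print({k:np.round(v,3).tolist() for k,v in s.items()}, ctrl.hold_point_z, [a for a in dir(ctrl) if a[0]!='_'])
print(np.round(Ro.from_quat(s['tcp_rot']).as_matrix(),3))
for c in('scene','top'):
    im,d=cams.read_camera(c); save(c+'1.png',im); np.savez(c+'1.npz',im=im,d=d); kc=cal(c); print(c,np.round(-kc[1].T@kc[2],3),kc[0]['fx'])
    for n in 'slot_a slot_b infeed_edge keeper_knob keeper_pivot drum drum_end1 drum_end2 spare_drum rack block block_mid sander'.split():
        for r in cams.mark_of(c,n)[:3]:
            u,v=np.round(r['xy']).astype(int); dd=d[v,u] if 0<=v<400 and 0<=u<640 else 0
            print(n,round(r['confidence'],2),np.round(r['xy'],1),np.round(unproj(kc,[r['xy']],[dd])[0],3))
E
```

```text
pics
{'t': 0.0, 'joints': [1.217, 0.384, 0.044, 1.6, -0.018, 1.161, -0.05], 'qvel': [0.002, 0.001, -0.001, -0.003, 0.002, -0.0, 0.0], 'joint_efforts': [-0.0, -43.346, 1.025, -24.951, 0.01, 0.011, 0.0], 'ee_pos': [0.164, -0.628, 0.23], 'tcp_rot': [0.992, 0.128, -0.0, -0.001], 'force': [0.549, 0.706, -0.932], 'wrist_torque': [0.0, 0.045, -0.021], 'grasp_force': 0.0, 'gripper_width': 0.085} -0.0187 ['MotionError', 'hold_point_z']
[[ 0.967  0.253 -0.001]
 [ 0.253 -0.967  0.002]
 [-0.    -0.003 -1.   ]]
scene [ 1.33  -0.425  0.831] 363.06999774610307
slot_a 0.67 [329.3 200.6] [0.495 0.077 0.01 ]
slot_a 0.64 [311.8 180.8] [0.479 0.017 0.107]
slot_b 0.67 [329.3 200.6] [0.495 0.077 0.01 ]
slot_b 0.64 [311.8 180.8] [0.479 0.017 0.107]
infeed_edge 0.82 [361.9 197.5] [0.536 0.187 0.012]
infeed_edge 0.49 [238.9 234.8] [ 0.541 -0.263  0.041]
keeper_knob 0.52 [411.  163.6] [0.47  0.458 0.032]
keeper_knob 0.48 [335.1 190.7] [ 0.444  0.131 -0.002]
keeper_pivot 0.91 [326.1 189.3] [ 0.421  0.106 -0.002]
keeper_pivot 0.22 [199.3 229.3] [ 0.49  -0.364  0.066]
drum 0.85 [226.4 277.4] [ 0.672 -0.343  0.03
[... 1206 characters left out ...]
 0.474 -0.355  0.064]
keeper_pivot 0.8 [335.1 187.5] [ 0.598 -0.013  0.013]
drum 0.79 [270.6 272.6] [0.3   0.2   0.062]
drum 0.75 [425.2 170.5] [ 0.662 -0.326  0.033]
drum 0.68 [405.8 221.5] [ 0.482 -0.254  0.074]
drum_end1 0.82 [408. 202.] [ 0.553 -0.272  0.002]
drum_end1 0.79 [245.8 288.1] [0.244 0.286 0.04 ]
drum_end1 0.79 [290.9 251.7] [0.371 0.135 0.037]
drum_end2 0.82 [408. 202.] [ 0.553 -0.272  0.002]
drum_end2 0.79 [245.8 288.1] [0.244 0.286 0.04 ]
drum_end2 0.79 [290.9 251.7] [0.371 0.135 0.037]
spare_drum 0.62 [436.1 225. ] [ 0.472 -0.358  0.07 ]
rack 0.92 [416.5 228. ] [ 0.462 -0.302  0.006]
block 0.57 [266.9 205.5] [0.524 0.212 0.119]
sander 0.73 [327.2 204.9] [0.536 0.014 0.015]
```

View pics/scene1.png

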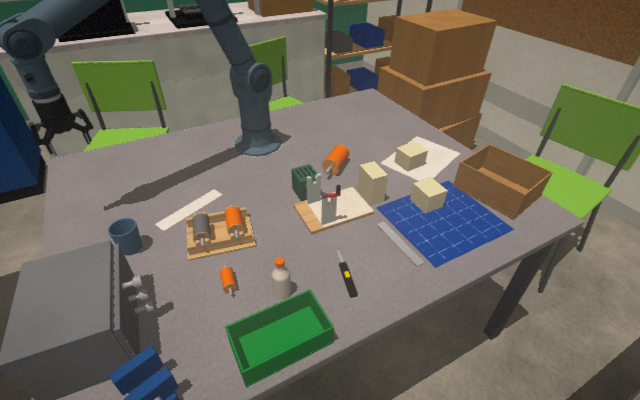

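View pics/top1.png

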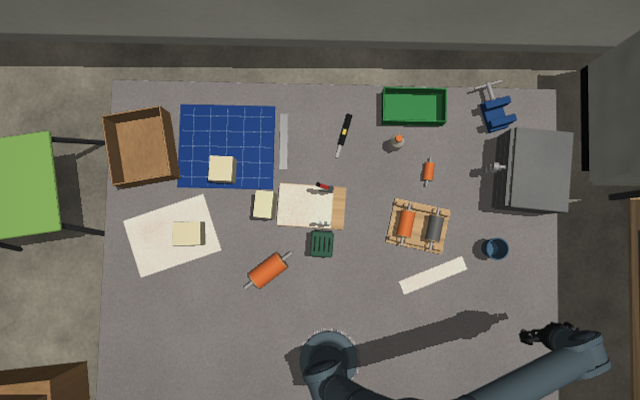

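The scene view shows the sander at about (325,205), with the motor box at (305,180). The rack is at (220,235), with the orange drum at (235,220) and the grey one at (202,228). Orange look-alikes lie at (337,160), the large one, and (228,278), the small one. In the top view the uprights are at (322,222) and (322,187), and the block is at (263,205).

Run:
```python
from h import *
z=np.load('top1.npz'); im,d=z['im'],z['d']; kc=cal('top'); z2=np.load('scene1.npz'); ks=cal('scene')
vv,uu=np.mgrid[:400,:640]
def pts(im,d,kc): return unproj(kc,np.stack([uu.ravel(),vv.ravel()],1),d.ravel()).reshape(400,640,3)
P=pts(im,d,kc); S=pts(z2['im'],z2['d'],ks)
def box(P,lo,hi,m=None):
    k=np.all((P>lo)&(P<hi),-1)
    if m is not None:k&=m
    return P[k]
def rect(p,n):
    r=cv2.minAreaRect((p[:,:2]*1000).astype(np.float32)); print(n,len(p),np.round(r[0],1),np.round(r[1],1),round(r[2],1),'z',np.round(np.percentile(p[:,2],[10,50,90]),3))
for nm,P_,I in(('top',P,im),('scene',S,z2['im'])):
    hsv=cv2.cvtColor(I,cv2.COLOR_RGB2HSV); org=(hsv[...,0]<16)&(hsv[...,1]>170)&(hsv[...,2]>100)
    print(nm)
    for n,lo,hi,m in(('block',(.45,.14,.1),(.62,.27,.14),None),('upA',(.44,-.02,.08),(.505,.08,.16),None),('upB',(.55,-.03,.08),(.64,.06,.16),None),('bed',(.42,-.06,.006),(.66,.17,.02),None),('drum',(.4,-.32,.05),(.58,-.2,.09),org),('red',(.5,-.05,.1),(.66,.1,.17),org),('rack',(.3,-.45,.004),(.6,-.15,.02),None)):
        p=box(P_,lo,hi,m)
        if len(p)>4: rect(p,n)
```

```text
top
block 509 [531.  226.3] [61.  90.2] 85.5 z [0.114 0.119 0.124]
upA 80 [460.1  28.8] [39.5 67.1] 1.2 z [0.084 0.092 0.124]
upB 97 [589.4  23.2] [57.6 20.9] 77.4 z [0.101 0.129 0.145]
bed 2218 [540.7  55.3] [236.9 229. ] 1.1 z [0.007 0.012 0.017]
drum 314 [ 476.5 -256.3] [45.9 80.7] 79.2 z [0.057 0.065 0.072]
red 20 [591.5  26.1] [26.2  7.4] 72.9 z [0.125 0.13  0.133]
rack 1686 [ 449.7 -299.6] [299.4 298.5] 0.0 z [0.005 0.007 0.012]
scene
block 388 [533.  225.6] [62.2 95.3] 86.3 z [0.106 0.119 0.121]
upA 173 [461.7  20.3] [43.5 56.8] 1.6 z [0.084 0.097 0.12 ]
upB 241 [592.5  23.1] [57.3 19.8] 76.8 z [0.086 0.115 0.142]
bed 1511 [517.5  63.2] [220.1 186.6] 87.4 z [0.009 0.012 0.014]
drum 267 [ 478.5 -258.3] [46.2 87.9] 80.6 z [0.059 0.067 0.07 ]
red 15 [595.4  25.3] [25.1  8.5] 69.4 z [0.129 0.13  0.132]
rack 1093 [ 445.1 -292.9] [299.4 271.9] 7.4 z [0.006 0.008 0.016]
```

Call:
servo_tool(
  series=[
    [-1,0,0,-0.2,0],
    [-1,0.2,0.05,-0.2,0],
    [-1,0.2,-0.05,0,0.119],
    [-1,0.2,-0.05,0,0.119],
    [-1,0.2,-0.05,0,0],
  ],
)

```text
t: 1.82
ee_pos: [0.3076, -0.5836, 0.3019]
tcp_rot: [1.0, 0.003, 0.0, 0.001]
force: [0.6, 0.2, -1.4]
gripper_width: 0.0853
grasp_force: 0.0
```

Call:
servo_tool(
  series=[
    [-1,0.06,-0.19,-0.04,0],
    [-1,0.06,-0.19,-0.04,0],
    [-1,0.06,-0.19,-0.04,0],
    [-1,0.06,-0.19,-0.04,0],
    [-1,0.06,-0.19,-0.04,0],
    [-1,0.06,-0.19,-0.04,0],
    [-1,0.06,-0.19,-0.04,0],
    [-1,0.06,-0.19,-0.04,0],
    [-1,0.06,-0.19,-0.04,0],
    [-1,0.06,-0.19,-0.04,0],
  ],
)

```text
t: 2.65
ee_pos: [0.4224, -0.2004, 0.381]
tcp_rot: [1.0, 0.006, 0.0, 0.0]
force: [0.7, 0.2, 0.1]
gripper_width: 0.0854
grasp_force: 0.0
```

Call:
servo_tool(
  series=[
    [-1,0.06,-0.19,-0.04,0],
    [-1,0.06,-0.19,-0.04,0],
    [-1,0.06,-0.19,0,0],
    [-1,0.06,-0.19,0,0],
    [-1,0.06,-0.19,0,0],
    [-1,0,0,0,0],
    [-1,0,0,0,0],
  ],
)

```text
t: 3.23
ee_pos: [0.4801, -0.0081, 0.3966]
tcp_rot: [1.0, 0.01, 0.0, -0.0]
force: [0.4, -0.4, 0.6]
gripper_width: 0.0854
grasp_force: 0.0
```

Run:
```python
from h import *
s=get_state(); kc=cal('wrist'); im,d=cams.read_camera('wrist'); save('w1.png',im)
print(np.round(s['ee_pos'],3), np.round(cams.calibration('wrist')['mount'],3).tolist(), np.round(-kc[1].T@kc[2],3), kc[0]['fx'])
np.savez('w1.npz',im=im,d=d,R=kc[1],t=kc[2])
for n in 'slot_a slot_b infeed_edge keeper_knob keeper_pivot block_mid sander'.split():
    for r in cams.mark_of('wrist',n)[:2]:
        u,v=np.clip(np.round(r['xy']).astype(int),0,[639,399])
        print(n,round(r['confidence'],2),np.round(r['xy'],1),np.round(unproj(kc,[r['xy']],[d[v,u]])[0],3))
```

```text
[ 0.48  -0.008  0.397] [[0.001, -0.961, -0.278, 0.072], [1.0, 0.001, -0.001, -0.001], [0.001, -0.278, 0.961, -0.142], [0.0, 0.0, 0.0, 1.0]] [ 0.552 -0.006  0.538] 275.9780721055227
slot_a 0.81 [296.4 174.1] [ 0.452  0.042 -0.001]
slot_a 0.62 [303.3  96.9] [0.588 0.023 0.094]
slot_b 0.81 [296.4 174.1] [ 0.452  0.042 -0.001]
slot_b 0.62 [303.3  96.9] [0.588 0.023 0.094]
infeed_edge 0.75 [217.1 129.5] [0.535 0.188 0.009]
keeper_knob 0.66 [283.1  83.2] [0.599 0.044 0.16 ]
keeper_pivot 0.66 [313.7  95.1] [0.588 0.006 0.133]
block_mid 0.63 [183.4 131.2] [0.535 0.198 0.118]
block_mid 0.48 [473.5 167.7] [ 0.482 -0.269  0.064]
sander 0.75 [306.3 133.1] [0.532 0.022 0.011]
```

View pics/w1.png

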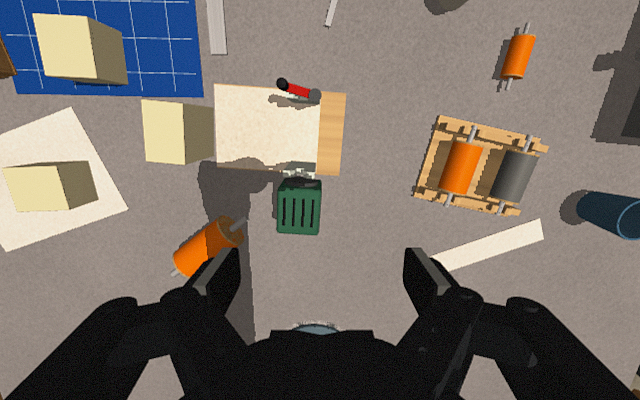

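The wrist view shows the red keeper at (298,90), nearly closed, with its knob at (282,84) and pivot at (314,96). The bed spans (213–345, 84–175), the block is at (175,130), the orange drum at (463,166) and the grey one at (510,175).

Run:
```python
from h import *
z=np.load('w1.npz'); im,d=z['im'],z['d']; kc=(cams.calibration('wrist'),z['R'],z['t'])
vv,uu=np.mgrid[:400,:640]; P=unproj(kc,np.stack([uu.ravel(),vv.ravel()],1),d.ravel()).reshape(400,640,3)
hsv=cv2.cvtColor(im,cv2.COLOR_RGB2HSV).astype(int)
def comp(m):
    m=cv2.morphologyEx(m.astype(np.uint8),cv2.MORPH_OPEN,np.ones((2,2)))
    n,l,s,_=cv2.connectedComponentsWithStats(m); return l==1+np.argmax(s[1:,4])
def rect(m,n):
    p=P[m]; r=cv2.minAreaRect((p[:,:2]*1000).astype(np.float32)); print(n,len(p),np.round(r[0],1),np.round(r[1],1),round(r[2],1),np.round(np.percentile(p[:,2],[10,50,90]),3))
def reg(x0,x1,y0,y1,z0,z1): return (P[...,0]>x0)&(P[...,0]<x1)&(P[...,1]>y0)&(P[...,1]<y1)&(P[...,2]>z0)&(P[...,2]<z1)
bright=(hsv[...,2]>120)&(hsv[...,1]>25)&(hsv[...,0]>8)&(hsv[...,0]<35)
rect(comp(reg(.42,.66,-.1,.184,.005,.02)&bright),'bed')
rect(comp(reg(.34,.5,-.05,.1,.08,.105)),'motor')
rect(comp(reg(.44,.62,.15,.28,.11,.13)),'blocktop')
rect(reg(.55,.66,-.03,.1,.118,.17),'keeper+up')
red=(hsv[...,1]>180)&((hsv[...,0]<6)|(hsv[...,0]>174)); rect(reg(.55,.66,-.03,.1,.118,.17)&red,'red')
rect(reg(.55,.66,-.03,.1,.14,.175),'knob')
org=(hsv[...,0]<16)&(hsv[...,1]>170); m=comp(reg(.4,.58,-.33,-.2,.04,.09)&org); rect(m,'drum')
p=P[m][:,:2]; c=p.mean(0); print(np.linalg.svd(p-c,full_matrices=False)[2])
tan=(hsv[...,0]>8)&(hsv[...,0]<30)&(hsv[...,1]>60)
rect(comp(reg(.35,.6,-.43,-.17,.003,.06)&tan),'rack')
```

```text
bed 9387 [532.1  69. ] [233.8 152.7] 87.2 [0.01  0.011 0.012]
motor 2041 [438.   25.7] [ 85.6 233.4] 83.6 [0.088 0.09  0.092]
blocktop 2663 [547.5 175.6] [103.2 347.6] 17.9 [0.117 0.119 0.12 ]
keeper+up 537 [591.6  25. ] [59.3 20.1] 77.7 [0.126 0.131 0.159]
red 189 [595.4  32.7] [41.7 10.8] 75.2 [0.128 0.129 0.13 ]
knob 121 [599.7  46.4] [12.8 12.6] 46.9 [0.15  0.159 0.16 ]
drum 1464 [ 494.6 -153.5] [311.8  92.3] 79.3 [0.05  0.065 0.068]
[[-0.99660889  0.08228438]
 [-0.08228438 -0.99660889]]
rack 5491 [ 494.2 -188.7] [381.5 161.4] 78.8 [0.005 0.007 0.051]
```

Call:
servo_tool(
  series=[
    [0,0,0,0.15,-0.119],
    [0,0,0,0.15,-0.119],
    [0,0,0,0.15,-0.119],
    [0,0,0,0.15,-0.119],
    [0,0,0,0.15,-0.119],
    [0,0,0,0.15,-0.03],
    [0,0,0,0,0],
  ],
)

```text
t: 4.22
ee_pos: [0.4746, -0.0125, 0.2102]
tcp_rot: [0.945, 0.327, -0.006, -0.003]
force: [-1.4, -0.1, -0.9]
gripper_width: 0.0427
grasp_force: 0.0
```

```bash
cat >> h.py <<'E'
def need(x,y,z,yaw=None):
    "shares (tx,ty,tz of 0.2 m, spin of 60 deg) in present tool axes to reach TCP x,y,z and tool-x heading yaw (deg)"
    s=get_state(); R=Ro.from_quat(s['tcp_rot']).as_matrix(); D=np.array([x,y,z])-s['ee_pos']; h=np.degrees(np.arctan2(R[1,0],R[0,0]))
    print('at',np.round(s['ee_pos'],4),'head',round(h,1),'shares',np.round(R.T@D/.2,3),'spin',None if yaw is None else round(-((yaw-h+180)%360-180)/60,3),'F',np.round(s['force'],1),'w',round(float(s['gripper_width']),4),'gf',round(float(s['grasp_force']),1),'t',round(s['t'],2))
E
python3 -c "
from h import *
need(.600,.046,.17); print(np.round(get_state()['joints'],2))"
```

```text
at [ 0.4746 -0.0125  0.2102] head 38.2 shares [0.676 0.159 0.193] spin None F [-1.4 -0.1 -0.9] w 0.0427 gf 0.0 t 4.22
[ 0.43  0.11 -0.52  2.    0.06  1.06 -1.02]
```

Call:
servo_tool(
  series=[
    [0,0.17,0.04,0,0],
    [0,0.17,0.04,0,0],
    [0,0.17,0.04,0.03,0],
    [0,0.166,0.039,0.03,0],
    [0,0,0,0,0],
    [0,0,0,0,0],
  ],
)

```text
t: 4.72
ee_pos: [0.6073, 0.048, 0.2048]
tcp_rot: [0.945, 0.327, 0.0, -0.001]
force: [0.1, -0.3, 0.1]
gripper_width: 0.0428
grasp_force: 0.0
```

Run:
```python
from h import *
kc=cal('wrist'); im,d=cams.read_camera('wrist'); save('w2.png',im)
np.savez('w2.npz',im=im,d=d,R=kc[1],t=kc[2])
vv,uu=np.mgrid[:400,:640]; P=unproj(kc,np.stack([uu.ravel(),vv.ravel()],1),d.ravel()).reshape(400,640,3)
hsv=cv2.cvtColor(im,cv2.COLOR_RGB2HSV).astype(int)
red=(hsv[...,1]>180)&((hsv[...,0]<6)|(hsv[...,0]>174))&(P[...,2]>.12)&(P[...,2]<.14)
p=P[red]; print(len(p), cv2.minAreaRect((p[:,:2]*1000).astype(np.float32)), np.median(p[:,2]) if len(p) else 0)
k=(hsv[...,2]<70)&(P[...,2]>.15)&(P[...,2]<.166)&(np.hypot(P[...,0]-.6,P[...,1]-.046)<.015); print(k.sum(),P[k].mean(0) if k.any() else 0)
for n in ('keeper_knob','keeper_pivot'):
    for r in cams.mark_of('wrist',n)[:1]: print(n,r['confidence'],r['xy'],onz(kc,r['xy'],.1455))
need(.600,.046,.135)
```

```text
423 ((596.2579345703125, 32.482627868652344), (43.98099136352539, 12.697708129882812), 73.5628433227539) 0.12916549581673525
294 [0.60097068 0.04808387 0.15803071]
keeper_knob 0.81 [316.4, 226.8] [0.60028646 0.04749806 0.1455    ]
keeper_pivot 0.95 [348.2, 269.8] [0.58682178 0.00411745 0.1455    ]
at [0.6056 0.0458 0.2054] head 38.1 shares [-0.021 -0.018  0.352] spin None F [-0.6 -0.7  0.2] w 0.0427 gf 0.0 t 4.87
```

View pics/w2.png

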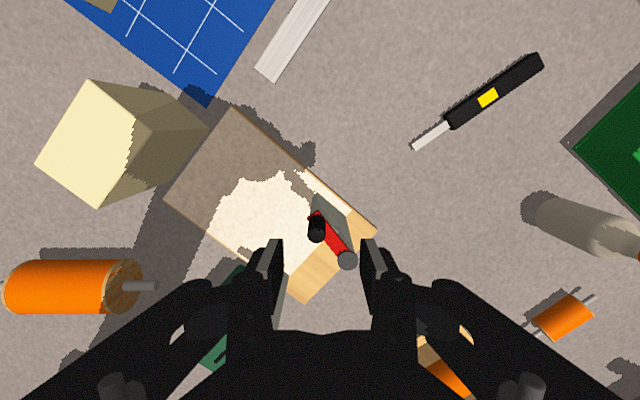

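The view shows the knob at (316,227), between the open pads at (265,270) and (372,265), with the pivot at (348,262). Next I go down and pinch.

Call:
servo_tool(
  series=[
    [0,-0.02,-0.02,0.12,0],
    [0,0,0,0.12,0],
    [0,0,0,0.11,0],
    [1,0,0,0,0],
    [1,0,0,0,0],
    [1,0,0,0,0],
    [1,0,0,0,0],
    [1,0,0,0,0],
  ],
  newtons=25,
)

```text
t: 5.53
ee_pos: [0.6, 0.0468, 0.1354]
tcp_rot: [0.945, 0.327, -0.0, 0.001]
force: [-1.8, -1.3, -0.5]
gripper_width: 0.0127
grasp_force: 25.9
```

Run:
```python
from h import *
need(.600,.0475,.135)
k=np.radians(73); pv=np.array([.587,.0045]); th=np.radians(38)
a=np.radians(np.linspace(73,-4,9)); q=pv+.0445*np.c_[np.cos(a),np.sin(a)]; D=np.diff(q,axis=0)
print(np.round(np.c_[D@[np.cos(th),np.sin(th)],D@[np.sin(th),-np.cos(th)]]/.2,3).tolist())
```

```text
at [0.6    0.0468 0.1354] head 38.2 shares [ 0.002 -0.003  0.002] spin None F [-1.8 -1.3 -0.5] w 0.0127 gf 25.9 t 5.53
[[0.019, 0.032], [0.013, 0.035], [0.007, 0.037], [0.001, 0.037], [-0.005, 0.037], [-0.011, 0.036], [-0.017, 0.033], [-0.023, 0.03]]
```

Call:
servo_tool(
  series=[
    [1,0.019,0.032,0,0],
    [1,0.013,0.035,0,0],
    [1,0.007,0.037,0,0],
    [1,0.001,0.037,0,0],
    [1,-0.005,0.037,0,0],
    [1,-0.011,0.036,0,0],
    [1,-0.017,0.033,0,0],
    [1,-0.023,0.03,0,0],
    [1,0,0,0,0],
    [1,0,0,0,0],
  ],
)

```text
t: 6.37
ee_pos: [0.6336, 0.0037, 0.1355]
tcp_rot: [0.945, 0.327, 0.002, -0.001]
force: [0.5, 3.4, -0.6]
gripper_width: 0.0127
grasp_force: 25.9
```

Run:
```python
from h import *
need(.6314,.0014,.135)
```

```text
at [0.6336 0.0037 0.1355] head 38.2 shares [-0.016  0.002  0.002] spin None F [ 0.5  3.4 -0.6] w 0.0127 gf 25.9 t 6.37
```

Call:
servo_tool(
  series=[
    [1,-0.009,0.012,0,0],
    [1,0,0,0,0],
    [1,0,0,0,0],
  ],
)

```text
t: 6.62
ee_pos: [0.6337, 0.0021, 0.1355]
tcp_rot: [0.945, 0.328, 0.003, -0.001]
force: [0.6, 4.7, -0.2]
gripper_width: 0.0132
grasp_force: 25.9
```

Call:
servo_tool(
  series=[
    [0,0,0,0,0],
    [0,0,0,0,0],
    [0,0,0,0,0],
    [0,0,0,-0.2,0],
    [0,0,0,-0.2,0.119],
    [0,-0.12,-0.05,-0.2,0.119],
    [0,-0.17,-0.05,-0.1,0.119],
    [0,-0.19,-0.03,0,0.119],
    [0,-0.2,0,0,0.119],
    [0,-0.1,0,0,0.092],
  ],
)

```text
t: 7.45
ee_pos: [0.4728, -0.0243, 0.2695]
tcp_rot: [1.0, -0.031, -0.001, 0.002]
force: [0.5, -0.8, -0.3]
gripper_width: 0.043
grasp_force: 0.0
```

Call:
servo_tool(
  series=[
    [-1,0,0,0,0],
    [-1,0,0,0,0],
  ],
)

```text
t: 7.62
ee_pos: [0.4761, -0.023, 0.2697]
tcp_rot: [1.0, -0.027, 0.001, 0.001]
force: [0.4, 0.1, -0.4]
gripper_width: 0.0652
grasp_force: 0.0
```

Run:
```python
from h import *
need(.476,-.26,.25,0)
kc=cal('wrist'); im,d=cams.read_camera('wrist'); save('w3.png',im)
np.savez('w3.npz',im=im,d=d,R=kc[1],t=kc[2])
for n in ('slot_a','slot_b','keeper_pivot','keeper_knob'):
    for r in cams.mark_of('wrist',n)[:2]: print(n,round(r['confidence'],2),np.round(r['xy'],1),onz(kc,r['xy'],.1 if 's' in n else .1455))
cams.read_camera('top');
```

```text
at [ 0.4761 -0.023   0.2697] head -3.0 shares [0.062 1.183 0.101] spin -0.051 F [ 0.4  0.1 -0.4] w 0.0652 gf 0.0 t 7.62
slot_a 0.84 [273.6  82.9] [0.59003782 0.0218139  0.1       ]
slot_a 0.7 [286.6  23.8] [0.64331515 0.00353735 0.1       ]
slot_b 0.84 [273.6  82.9] [0.59003782 0.0218139  0.1       ]
slot_b 0.7 [286.6  23.8] [0.64331515 0.00353735 0.1       ]
keeper_pivot 0.96 [283.   77.9] [0.58751933 0.00616857 0.1455    ]
keeper_knob 0.71 [285.2  20.8] [6.31630393e-01 2.89518677e-04 1.45500000e-01]
keeper_knob 0.38 [568.4 172.6] [ 0.48829265 -0.26362481  0.1455    ]
```

View pics/w3.png

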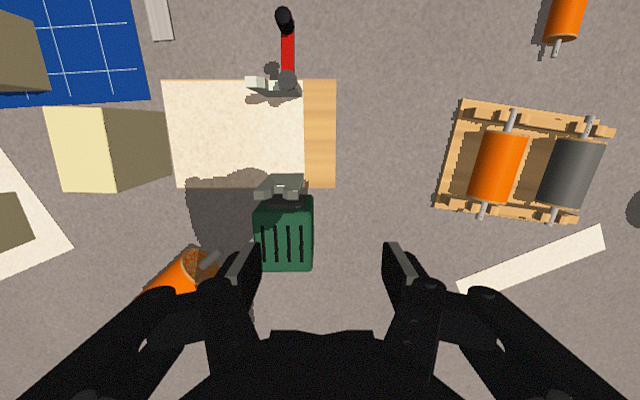

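Keeper points to +x, knob at (284,20), pivot at (287,80). Upright B's slot is near (272,87) and A's near (282,188). The drum's axle ends are at (511,118) and (482,212).

Run:
```python
from h import *
z=np.load('w3.npz'); im,d=z['im'],z['d']; kc=(cams.calibration('wrist'),z['R'],z['t'])
vv,uu=np.mgrid[:400,:640]; P=unproj(kc,np.stack([uu.ravel(),vv.ravel()],1),d.ravel()).reshape(400,640,3)
hsv=cv2.cvtColor(im,cv2.COLOR_RGB2HSV).astype(int)
def rect(m,n):
    p=P[m]; r=cv2.minAreaRect((p[:,:2]*1000).astype(np.float32)); print(n,len(p),np.round(r[0],1),np.round(r[1],1),round(r[2],1),np.round(np.percentile(p[:,2],[10,50,90]),3))
def reg(x0,x1,y0,y1,z0,z1): return (P[...,0]>x0)&(P[...,0]<x1)&(P[...,1]>y0)&(P[...,1]<y1)&(P[...,2]>z0)&(P[...,2]<z1)
bright=(hsv[...,2]>110)&(hsv[...,0]>8)&(hsv[...,0]<35)&(hsv[...,1]>25)
rect(reg(.43,.65,-.1,.184,.006,.018)&bright,'bed')
rect(reg(.45,.5,-.02,.07,.117,.13),'A top'); rect(reg(.57,.61,-.02,.07,.117,.1245),'B top')
rect(reg(.34,.44,-.05,.09,.085,.1),'motor')
for nm,x0,x1 in(('A',.455,.49),('B',.57,.605)):
    q=P[reg(x0,x1,-.02,.08,.085,.126)]; q=q[np.argsort(q[:,1])]
    for y in np.arange(-.012,.06,.004):
        s=q[(q[:,1]>=y)&(q[:,1]<y+.004)]
        if len(s): print(nm,round(y+.002,3),len(s),'zmax',np.round(s[:,2].max(),3),'x',np.round([s[:,0].min(),s[:,0].max()],3))
red=(hsv[...,1]>180)&((hsv[...,0]<6)|(hsv[...,0]>174)); rect(reg(.57,.66,-.05,.06,.12,.14)&red,'red')
# drum
org=(hsv[...,0]<16)&(hsv[...,1]>170); m=reg(.4,.58,-.33,-.2,.04,.09)&org; rect(m,'drum')
ax=reg(.38,.6,-.34,-.19,.04,.056)&(hsv[...,1]<60)&(P[...,1]>-.25-.3*(.485-P[...,0])-.06)
n,l,s,c=cv2.connectedComponentsWithStats(ax.astype(np.uint8))
for i in range(1,n):
    if s[i,4]>8: print('steel',s[i,4],np.round(c[i]),np.round(P[l==i].mean(0),4),np.round(P[l==i].max(0),3),np.round(P[l==i].min(0),3))
for nme in('drum','drum_end1'):
    cams.read_camera('wrist')
    for r in cams.mark_of('wrist',nme)[:4]: print(nme,round(r['confidence'],2),np.round(r['xy'],1),np.round(onz(kc,r['xy'],.045),4))
```

```text
bed 16113 [528.3  71.4] [232.4 163. ] 87.3 [0.01  0.011 0.012]
A top 268 [475.5  27.5] [47.6 10.5] 87.3 [0.118 0.121 0.123]
B top 191 [591.7  20.3] [17.7 52.4] 13.6 [0.118 0.122 0.123]
motor 2997 [401.5  31.1] [74.5 79.2] 88.1 [0.09  0.091 0.092]
A 0.002 29 zmax 0.118 x [0.469 0.479]
A 0.006 62 zmax 0.123 x [0.47 0.48]
A 0.01 57 zmax 0.123 x [0.47 0.48]
A 0.014 55 zmax 0.123 x [0.471 0.48 ]
A 0.018 49 zmax 0.121 x [0.47 0.48]
A 0.022 23 zmax 0.115 x [0.47 0.48]
A 0.026 33 zmax 0.095 x [0.471 0.481]
A 0.03 33 zmax 0.096 x [0.471 0.481]
A 0.034 71 zmax 0.117 x [0.471 0.481]
A 0.038 64 zmax 0.123 x [0.471 0.481]
A 0.042 61 zmax 0.123 x [0.471 0.482]
A 0.046 57 zmax 0.124 x [0.471 0.482]
A 0.05 53 zmax 0.123 x [0.471 0.482]
B -0.002 30 zmax 0.126 x [0.583 0.605]
B 0.002 8 zmax 0.109 x [0.583 0.583]
B 0.006 4 zmax 0.089 x [0.583 0.584]
B 0.01 5 zmax 0.099 x [0.584 0.584]
B 0.014 23 zmax 0.118 x [0.584 0.588]
B 0.018 17 zmax 0.095 x [0.584 0.593]
B 0.022 42 zmax 0.095 x [0.584 0.594]
B 0.026 40 zmax 0.096 x [0.584 0.594]
B 0.03 101 zmax 0.119 x [0.584 0.595]
B 0.034 71 zmax 0.123 x [0.585 
[... 189 characters left out ...]
 [ 469.6 -250.7] [ 46.7 105. ] 78.9 [0.049 0.064 0.068]
steel 172 [510. 120.] [ 0.5379 -0.2652  0.0472] [ 0.552 -0.259  0.05 ] [ 0.525 -0.274  0.041]
steel 71 [543. 198.] [ 0.4331 -0.3235  0.0477] [ 0.439 -0.322  0.056] [ 0.429 -0.326  0.04 ]
steel 123 [482. 211.] [ 0.4188 -0.2418  0.0472] [ 0.432 -0.236  0.05 ] [ 0.406 -0.249  0.041]
drum 0.86 [569.2  11.2] [ 0.6559 -0.3179  0.045 ]
drum 0.84 [177.1 294.2] [0.3076 0.2073 0.045 ]
drum 0.68 [501.4 171.1] [ 0.4726 -0.2635  0.045 ]
drum_end1 0.86 [221.4 248.6] [0.3797 0.1281 0.045 ]
drum_end1 0.82 [478.  218.1] [ 0.4072 -0.2392  0.045 ]
drum_end1 0.79 [512.6 108.3] [ 0.5522 -0.2674  0.045 ]
drum_end1 0.74 [557.6  56.7] [ 0.6087 -0.3133  0.045 ]
```

Call:
servo_tool(
  series=[
    [-1,0,0,0,0.07],
    [-1,0,0.06,0,0.065],
    [-1,-0.03,0.19,0,0],
    [-1,-0.03,0.19,0,0],
    [-1,-0.03,0.19,0.1,0],
    [-1,-0.03,0.19,0.2,0],
    [-1,-0.02,0.19,0.2,0],
    [-1,0,0.1,0.1,0],
    [-1,0,0,0,0],
    [-1,0,0,0,0],
  ],
)

```text
t: 8.95
ee_pos: [0.4125, -0.2154, 0.1684]
tcp_rot: [0.995, -0.098, -0.002, -0.001]
force: [0.8, 1.0, -0.0]
gripper_width: 0.0854
grasp_force: 0.0
```

Run:
```python
from h import *
need(.479,-.2537,.026,-11.1)
kc=cal('wrist'); im,d=cams.read_camera('wrist')
vv,uu=np.mgrid[:400,:640]; P=unproj(kc,np.stack([uu.ravel(),vv.ravel()],1),d.ravel()).reshape(400,640,3)
hsv=cv2.cvtColor(im,cv2.COLOR_RGB2HSV).astype(int)
m=(hsv[...,0]<16)&(hsv[...,1]>170)&(np.hypot(P[...,0]-.479,P[...,1]+.254)<.08)&(P[...,2]>.03)
r=cv2.minAreaRect((P[m][:,:2]*1000).astype(np.float32)); print(m.sum(),r,np.percentile(P[m][:,2],[5,50,99]))
for r in cams.mark_of('wrist','drum_end1')[:4]: print(round(r['confidence'],2),np.round(r['xy'],1),np.round(onz(kc,r['xy'],.045),4))
```

```text
at [ 0.4125 -0.2154  0.1684] head -11.3 shares [0.366 0.124 0.71 ] spin -0.003 F [ 0.8  1.  -0. ] w 0.0854 gf 0.0 t 8.95
5278 ((464.2315368652344, -257.18572998046875), (100.26492309570312, 117.31227111816406), 62.97665023803711) [0.05372832 0.06558118 0.26488225]
0.93 [ 28.8 287.7] [0.3736 0.1228 0.045 ]
0.8 [347.3 200.3] [ 0.4041 -0.2386  0.045 ]
0.66 [351.   28.2] [ 0.5524 -0.2672  0.045 ]
```

Call:
servo_tool(
  series=[
    [-1,0.18,0.062,0,0],
    [-1,0.183,0.062,0,0],
    [-1,0,0,0.15,0],
    [-1,0,0,0.18,0],
    [-1,0,0,0.18,0],
    [-1,0,0,0.12,0],
    [-1,0,0,0.08,0],
    [-1,0,0,0,0],
  ],
)

```text
t: 9.72
ee_pos: [0.4796, -0.2501, 0.0254]
tcp_rot: [0.995, -0.095, -0.002, -0.002]
force: [-1.5, 0.5, 0.5]
gripper_width: 0.0855
grasp_force: 0.0
```

```bash
python3 -c "
from h import *
need(.479,-.2537,.026,-11.1)"
```

```text
at [ 0.4796 -0.2501  0.0254] head -10.9 shares [ 0.     0.018 -0.003] spin 0.003 F [-1.5  0.5  0.5] w 0.0855 gf 0.0 t 9.72
```

Call:
servo_tool(
  series=[
    [-1,0,0.018,0,0],
    [0,0,0,0,0],
    [1,0,0,0,0],
    [1,0,0,0,0],
    [1,0,0,0,0],
    [1,0,0,0,0],
    [1,0,0,0,0],
    [1,0,0,0,0],
  ],
  newtons=45,
)

```text
t: 10.38
ee_pos: [0.4815, -0.2576, 0.03]
tcp_rot: [0.995, -0.097, 0.002, 0.001]
force: [-0.4, 0.3, 6.5]
gripper_width: 0.0491
grasp_force: 45.6
```

Call:
servo_tool(
  series=[
    [1,0,0,-0.03,0],
    [1,0,0,-0.06,0],
    [1,0,0,-0.1,0],
    [1,0,0,-0.15,0],
    [1,0,0,-0.15,0],
    [1,0,0,-0.15,0],
    [1,0,0,-0.1,0],
    [1,0,0,0,-0.07],
    [1,0,0,0,-0.069],
    [1,0,0,0,0],
  ],
)

```text
t: 11.22
ee_pos: [0.4793, -0.2564, 0.1767]
tcp_rot: [1.0, -0.024, 0.0, 0.0]
force: [0.3, -0.3, -2.7]
gripper_width: 0.0488
grasp_force: 47.4
```

```bash
python3 -c "
from h import *
need(.5327,.0251,.18,-2.75)"
```

```text
at [ 0.4793 -0.2564  0.1767] head -2.7 shares [ 0.2   -1.419 -0.017] spin 0.001 F [ 0.3 -0.3 -2.7] w 0.0488 gf 47.4 t 11.22
```

Call:
servo_tool(
  series=[
    [1,0.01,-0.08,-0.02,0],
    [1,0.025,-0.17,0,0],
    [1,0.025,-0.17,0,0],
    [1,0.03,-0.18,0,0],
    [1,0.03,-0.18,0,0],
    [1,0.03,-0.18,0,0],
    [1,0.025,-0.18,0,0],
    [1,0.02,-0.17,0,0],
    [1,0,-0.1,0,0],
    [1,0,0,0,0],
  ],
)

```text
t: 12.05
ee_pos: [0.5315, 0.0314, 0.1799]
tcp_rot: [1.0, -0.02, -0.0, -0.002]
force: [0.5, 1.8, -2.4]
gripper_width: 0.0483
grasp_force: 47.4
```

Run:
```python
from h import *
need(.5327,.0251,.15,-2.75)
kc=cal('wrist'); im,d=cams.read_camera('wrist'); save('w4.png',im)
np.savez('w4.npz',im=im,d=d,R=kc[1],t=kc[2])
for c in('wrist','scene','top'):
    kk=cal(c); cams.read_camera(c)
    for r in cams.mark_of(c,'drum_end1')[:5]: print(c,round(r['confidence'],2),np.round(r['xy'],1),np.round(onz(kk,r['xy'],.199),4))
```

```text
at [0.5315 0.0314 0.1799] head -2.3 shares [0.007 0.032 0.149] spin 0.008 F [ 0.5  1.8 -2.4] w 0.0483 gf 47.4 t 12.05
wrist 0.84 [318.6 122. ] [0.6033 0.0268 0.199 ]
scene 0.74 [342.7 148.2] [0.4766 0.1318 0.199 ]
scene 0.72 [323.5 171.2] [0.561  0.0136 0.199 ]
scene 0.68 [226.  264.8] [ 0.7737 -0.35    0.199 ]
scene 0.65 [311.4 154.4] [0.4628 0.0236 0.199 ]
scene 0.62 [331.5 179.6] [0.6083 0.014  0.199 ]
top 0.86 [246.5 287.7] [0.2621 0.2572 0.199 ]
top 0.62 [292.3 252. ] [0.3757 0.1176 0.199 ]
top 0.49 [426.2 187.9] [ 0.5861 -0.2998  0.199 ]
top 0.45 [429.4 159.4] [ 0.677  -0.3092  0.199 ]
```

View pics/w4.png

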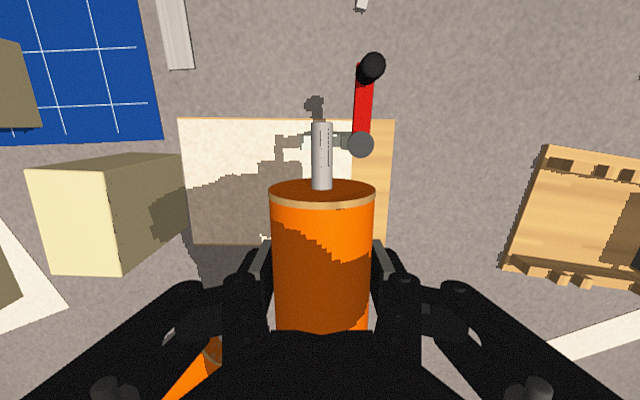

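Drum is held squarely, with its near axle tip at (321,122), the keeper aside and slot B below at about (300,140). Next I check the axle line and its tilt, then correct.

Run:
```python
from h import *
z=np.load('w4.npz'); im,d=z['im'],z['d']; kc=(cams.calibration('wrist'),z['R'],z['t'])
vv,uu=np.mgrid[:400,:640]; P=unproj(kc,np.stack([uu.ravel(),vv.ravel()],1),d.ravel()).reshape(400,640,3)
hsv=cv2.cvtColor(im,cv2.COLOR_RGB2HSV).astype(int)
m=(hsv[...,1]<60)&(P[...,2]>.17)&(uu>300)&(uu<345)&(vv>115)&(vv<190)
p=P[m]
for a in np.arange(.575,.62,.006):
    s=p[(p[:,0]>a)&(p[:,0]<a+.006)]
    if len(s)>3: print(round(a+.003,3),len(s),'y',np.round([s[:,1].min(),s[:,1].max()],4),'ztop',np.round(np.percentile(s[:,2],95),4))
print(np.round(p.max(0),4))
need(.5327,.0251,.15,-2.75)
```

```text
0.578 272 y [0.0256 0.0355] ztop 0.199
0.584 284 y [0.0254 0.0354] ztop 0.1989
0.59 301 y [0.0252 0.0351] ztop 0.1987
0.596 308 y [0.0251 0.0348] ztop 0.1987
0.602 249 y [0.0249 0.0345] ztop 0.1993
[0.6036 0.0411 0.3214]
at [0.5321 0.0211 0.1796] head -3.0 shares [ 0.002 -0.02   0.148] spin -0.004 F [ 0.7  0.1 -3.3] w 0.0484 gf 47.4 t 12.4
```

Call:
servo_tool(
  series=[
    [1,0,0,0,0],
    [1,0,0,0,0],
    [1,0,0,0,0],
  ],
)

```text
t: 12.65
ee_pos: [0.5323, 0.0226, 0.1799]
tcp_rot: [1.0, -0.025, 0.0, 0.0]
force: [0.2, 0.4, -3.5]
gripper_width: 0.0487
grasp_force: 47.4
```

Run:
```python
from h import *
need(.5327,.0251,.15,-2.75)
kc=cal('wrist'); im,d=cams.read_camera('wrist')
vv,uu=np.mgrid[:400,:640]; P=unproj(kc,np.stack([uu.ravel(),vv.ravel()],1),d.ravel()).reshape(400,640,3)
hsv=cv2.cvtColor(im,cv2.COLOR_RGB2HSV).astype(int)
m=(hsv[...,1]<60)&(P[...,2]>.17)&(P[...,2]<.205)&(uu>300)&(uu<345)&(vv>115)&(vv<190)
p=P[m]
for a in np.arange(.575,.61,.006):
    s=p[(p[:,0]>a)&(p[:,0]<a+.006)]
    if len(s)>3: print(round(a+.003,3),len(s),'y',np.round([s[:,1].min(),s[:,1].max()],4),'ztop',np.round(np.percentile(s[:,2],95),4))
print(np.round(p.max(0),4))
# slot B in the same view
q=P[(P[...,0]>.583)&(P[...,0]<.597)&(P[...,1]>-.02)&(P[...,1]<.07)&(P[...,2]>.085)&(P[...,2]<.126)]
for y in np.arange(0,.06,.003):
    s=q[(q[:,1]>=y)&(q[:,1]<y+.003)]
    if len(s): print(round(y+.0015,4),len(s),np.round(s[:,2].max(),3))
need(.5327,.0251,.15,-2.75)
```

```text
at [0.5323 0.0226 0.1799] head -2.8 shares [ 0.001 -0.013  0.149] spin -0.001 F [ 0.2  0.4 -3.5] w 0.0487 gf 47.4 t 12.65
0.578 270 y [0.0163 0.0322] ztop 0.1989
0.584 286 y [0.0161 0.0261] ztop 0.1989
0.59 301 y [0.0159 0.0258] ztop 0.199
0.596 306 y [0.0157 0.0255] ztop 0.1987
0.602 279 y [0.0155 0.025 ] ztop 0.1989
[0.6044 0.0322 0.1998]
0.0075 2 0.091
0.0105 11 0.12
0.0135 10 0.118
0.0285 24 0.116
0.0315 70 0.12
0.0345 73 0.123
0.0375 71 0.123
0.0405 71 0.123
0.0435 72 0.124
0.0465 26 0.123
at [0.5323 0.0228 0.1799] head -2.8 shares [ 0.001 -0.012  0.149] spin -0.001 F [-0.2  0.9 -4.1] w 0.0487 gf 47.4 t 12.7
```

Call:
servo_tool(
  series=[
    [1,0.015,-0.01,0,0],
    [1,0,0,0.06,0],
    [1,0,0,0.08,0],
    [1,0,0,0.08,0],
    [1,0,0,0.06,0],
    [1,0,0,0.05,0],
    [1,0,0,0.04,0],
    [1,0,0,0,0],
  ],
)

```text
t: 13.37
ee_pos: [0.5339, 0.0249, 0.1037]
tcp_rot: [1.0, -0.024, -0.002, 0.0]
force: [-0.6, 0.4, -3.7]
gripper_width: 0.0489
grasp_force: 47.4
```

Call:
servo_tool(
  series=[
    [1,0,0,0.03,0],
    [1,0,0,0.03,0],
    [1,0,0,0.02,0],
    [1,0,0,0.01,0],
    [1,0,0,0,0],
    [1,0,0,0,0],
  ],
)

```text
t: 13.87
ee_pos: [0.5355, 0.025, 0.0879]
tcp_rot: [1.0, -0.024, 0.0, -0.0]
force: [0.0, 0.0, -2.6]
gripper_width: 0.0485
grasp_force: 47.4
```

Call:
servo_tool(
  series=[
    [1,0,0,0.01,0],
    [1,0,0,0.008,0],
    [1,0,0,0,0],
    [1,0,0,0,0],
  ],
)

```text
t: 14.2
ee_pos: [0.5361, 0.025, 0.0851]
tcp_rot: [1.0, -0.024, 0.001, 0.0]
force: [-1.7, -0.3, 2.8]
gripper_width: 0.0486
grasp_force: 48.0
```

Run:
```python
from h import *
need(.5327,.0251,.084,-2.75)
kc=cal('wrist'); im,d=cams.read_camera('wrist')
vv,uu=np.mgrid[:400,:640]; P=unproj(kc,np.stack([uu.ravel(),vv.ravel()],1),d.ravel()).reshape(400,640,3)
hsv=cv2.cvtColor(im,cv2.COLOR_RGB2HSV).astype(int)
m=(hsv[...,1]<60)&(P[...,2]>.09)&(P[...,2]<.113)&(np.abs(P[...,1]-.0225)<.005)&(P[...,0]>.575)&(P[...,0]<.62)
p=P[m]
for a in np.arange(.575,.615,.006):
    s=p[(p[:,0]>a)&(p[:,0]<a+.006)]
    if len(s)>3: print(round(a+.003,3),len(s),'y',np.round([s[:,1].min(),s[:,1].max()],4),'ztop',np.round(np.percentile(s[:,2],95),4))
```

```text
at [0.5361 0.025  0.0851] head -2.8 shares [-0.017  0.001  0.006] spin -0.0 F [-1.7 -0.3  2.8] w 0.0486 gf 48.0 t 14.2
0.578 105 y [0.0195 0.0274] ztop 0.1043
0.584 255 y [0.0176 0.0274] ztop 0.1042
0.59 291 y [0.0175 0.0275] ztop 0.1043
0.596 276 y [0.0178 0.0275] ztop 0.1042
0.602 298 y [0.0182 0.0275] ztop 0.1043
0.608 166 y [0.018  0.0275] ztop 0.1045
```

Call:
servo_tool(
  series=[
    [0,0,0,0,0],
    [-0.6,0,0,0,0],
    [-1,0,0,0,0],
    [-1,0,0,0,0],
    [-1,0,0,-0.1,0],
    [-1,0,0,-0.2,0],
    [-1,0,0,-0.2,0],
    [-1,0,0,-0.2,0],
    [-1,0,0,-0.1,0],
    [-1,0,0,0,0],
  ],
)

```text
t: 15.08
ee_pos: [0.5398, 0.0257, 0.2509]
tcp_rot: [1.0, -0.024, 0.006, -0.0]
force: [0.2, 0.2, 1.0]
gripper_width: 0.0849
grasp_force: 0.0
```

Call:
servo_tool(
  series=[
    [-1,-0.2,0,0,-0.119],
    [-1,-0.1,0,0,-0.119],
    [0,0,0,0,0],
    [0,0,0,0,0],
  ],
)

```text
t: 15.42
ee_pos: [0.4742, 0.0251, 0.2431]
tcp_rot: [0.995, 0.1, -0.001, 0.0]
force: [0.3, 0.3, 0.8]
gripper_width: 0.0639
grasp_force: 0.0
```

Run:
```python
from h import *
need(.633,.002,.2,38)
kc=cal('wrist'); im,d=cams.read_camera('wrist'); save('w5.png',im)
vv,uu=np.mgrid[:400,:640]; P=unproj(kc,np.stack([uu.ravel(),vv.ravel()],1),d.ravel()).reshape(400,640,3)
hsv=cv2.cvtColor(im,cv2.COLOR_RGB2HSV).astype(int)
O=np.array([.5327,.0251]); y=np.radians(-2.75); Q=P[...,:2]-O; X=Q@[np.cos(y),np.sin(y)]; Y=Q@[-np.sin(y),np.cos(y)]
for x0 in(-76,-72,-68,-64,-60,-56,48,54,60,66,72):
    k=(X*1000>x0)&(X*1000<x0+4)&(np.abs(Y)<.006)&(P[...,2]>.08)&(P[...,2]<.15)
    if k.any(): print(x0+2,k.sum(),'y',np.round(Y[k].mean()*1000,1),'ztop',np.round(np.percentile(P[k][:,2],95),4))
k=(np.abs(X)<.04)&(np.abs(Y)<.02)&(P[...,2]>.1); print('drum top',np.percentile(P[k][:,2],95))
k=(hsv[...,2]<70)&(P[...,2]>.15)&(P[...,2]<.166)&(np.hypot(P[...,0]-.633,P[...,1]-.002)<.02); print('knob',k.sum(),P[k].mean(0))
for r in cams.mark_of('wrist','keeper_pivot')[:1]+cams.mark_of('wrist','keeper_knob')[:1]: print(r['confidence'],onz(kc,r['xy'],.1455))
```

```text
at [0.4742 0.0251 0.2431] head 11.4 shares [0.755 0.271 0.215] spin -0.443 F [0.3 0.3 0.8] w 0.0639 gf 0.0 t 15.42
-74 17 y 1.6 ztop 0.1044
-70 29 y 1.3 ztop 0.1044
-66 34 y 1.3 ztop 0.1042
-62 34 y 0.6 ztop 0.1039
-58 41 y 0.3 ztop 0.1041
-54 42 y 0.0 ztop 0.1041
50 42 y 0.8 ztop 0.1041
56 54 y 0.3 ztop 0.1045
62 49 y 0.9 ztop 0.1041
68 46 y 1.4 ztop 0.1044
74 47 y 1.1 ztop 0.1045
drum top 0.3845763805726756
knob 377 [0.630142   0.00158755 0.15811258]
0.5 [0.54105299 0.13653295 0.1455    ]
0.66 [0.63173198 0.00208625 0.1455    ]
```

View pics/w5.png

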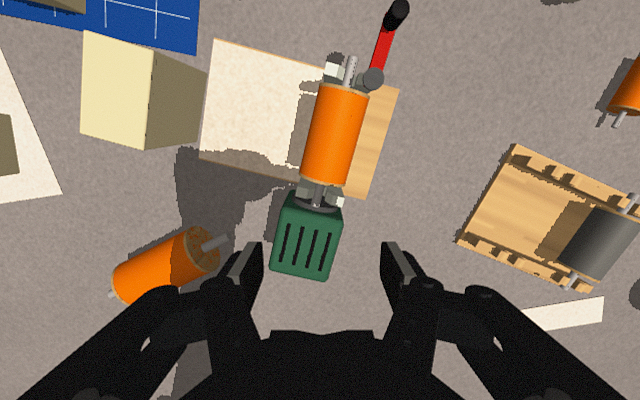

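The drum sits in both slots, with axle ends at (350,68) and (318,195) and tops at z 0.104 on both sides. Knob is at (397,12). Next: close the keeper.

Call:
servo_tool(
  series=[
    [0,0,0,0,-0.119],
    [0,0,0,0,-0.119],
    [0,0,0,0,-0.119],
    [0,0,0,0,-0.086],
    [0,0.1,0,0,0],
    [0,0.1,0.08,0,0],
    [0,0,0,0,0],
    [0,0,0,0,0],
  ],
)

```text
t: 16.23
ee_pos: [0.5185, 0.0377, 0.244]
tcp_rot: [0.945, 0.326, 0.0, -0.001]
force: [0.7, -0.2, -0.6]
gripper_width: 0.0426
grasp_force: 0.0
```

```bash
python3 -c "
from h import *
need(.632,.0022,.2,38)"
```

```text
at [0.5185 0.0377 0.244 ] head 38.1 shares [0.337 0.49  0.219] spin 0.001 F [ 0.7 -0.2 -0.6] w 0.0426 gf 0.0 t 16.23
```

Call:
servo_tool(
  series=[
    [0,0.1,0.15,0,0],
    [0,0.12,0.17,0,0],
    [0,0.117,0.17,0.04,0],
    [0,0,0,0.08,0],
    [0,0,0,0,0],
    [0,0,0,0,0],
  ],
)

```text
t: 16.73
ee_pos: [0.6287, 0.0018, 0.2185]
tcp_rot: [0.945, 0.326, -0.002, -0.001]
force: [-0.0, 0.7, 0.0]
gripper_width: 0.0428
grasp_force: 0.0
```

Run:
```python
from h import *
need(.632,.0022,.135,38)
kc=cal('wrist'); im,d=cams.read_camera('wrist')
vv,uu=np.mgrid[:400,:640]; P=unproj(kc,np.stack([uu.ravel(),vv.ravel()],1),d.ravel()).reshape(400,640,3)
hsv=cv2.cvtColor(im,cv2.COLOR_RGB2HSV).astype(int)
k=(hsv[...,2]<70)&(P[...,2]>.157)&(P[...,2]<.166)&(np.hypot(P[...,0]-.632,P[...,1]-.002)<.018); print('knob',k.sum(),P[k].mean(0))
```

```text
at [0.6287 0.0018 0.2185] head 38.0 shares [0.015 0.01  0.417] spin 0.001 F [-0.   0.7  0. ] w 0.0428 gf 0.0 t 16.73
knob 226 [0.63262916 0.00147929 0.15905985]
```

Call:
servo_tool(
  series=[
    [0,0.018,0.01,0.1,0],
    [0,0,0,0.16,0],
    [0,0,0,0.157,0],
    [0,0,0,0,0],
    [1,0,0,0,0],
    [1,0,0,0,0],
    [1,0,0,0,0],
    [1,0,0,0,0],
    [1,0,0,0,0],
  ],
  newtons=25,
)

```text
t: 17.53
ee_pos: [0.6357, 0.0036, 0.1401]
tcp_rot: [0.945, 0.327, 0.002, 0.0]
force: [-1.3, 1.3, 6.7]
gripper_width: 0.013
grasp_force: 26.2
```

Run:
```python
from h import *
need(.632,.0015,.135,38)
pv=np.array([.589,.0045]); th=np.radians(38)
a=np.radians(np.linspace(-3.5,88,10)); q=pv+.044*np.c_[np.cos(a),np.sin(a)]; q[0]=get_state()['ee_pos'][:2]; D=np.diff(q,axis=0)
print(np.round(np.c_[D@[np.cos(th),np.sin(th)],D@[np.sin(th),-np.cos(th)]]/.2,3).tolist(),q[-1])
```

```text
at [0.6357 0.0036 0.1401] head 38.1 shares [-0.021 -0.003  0.025] spin 0.002 F [-1.3  1.3  6.7] w 0.013 gf 26.2 t 17.53
[[0.007, -0.033], [0.017, -0.035], [0.011, -0.037], [0.004, -0.039], [-0.003, -0.039], [-0.01, -0.038], [-0.016, -0.035], [-0.022, -0.032], [-0.028, -0.028]] [0.59053558 0.0484732 ]
```

Call:
servo_tool(
  series=[
    [1,0.007,-0.033,-0.02,0],
    [1,0.017,-0.035,0,0],
    [1,0.011,-0.037,0,0],
    [1,0.004,-0.039,0,0],
    [1,-0.003,-0.039,0,0],
    [1,-0.01,-0.038,0,0],
    [1,-0.016,-0.035,0,0],
    [1,-0.022,-0.032,0,0],
    [1,-0.028,-0.028,0,0],
    [1,0,0,0,0],
  ],
)

```text
t: 18.37
ee_pos: [0.5879, 0.0463, 0.1414]
tcp_rot: [0.945, 0.326, -0.0, 0.001]
force: [0.6, -1.3, -1.0]
gripper_width: 0.0128
grasp_force: 25.6
```

```bash
python3 -c "
from h import *
need(.5905,.0484,.14,38)"
```

```text
at [0.5879 0.0463 0.1414] head 38.1 shares [ 0.017 -0.     0.007] spin 0.001 F [ 0.6 -1.3 -1. ] w 0.0128 gf 25.6 t 18.37
```

Call:
servo_tool(
  series=[
    [1,-0.012,-0.009,0,0],
    [1,0,0,0,0],
    [1,0,0,0,0],
  ],
)

```text
t: 18.62
ee_pos: [0.5877, 0.0464, 0.1415]
tcp_rot: [0.945, 0.326, 0.002, 0.001]
force: [5.5, -2.3, -3.7]
gripper_width: 0.0125
grasp_force: 25.4
```

Call:
servo_tool(
  series=[
    [0,0,0,0,0],
    [0,0,0,0,0],
    [0,0,0,0,0],
    [0,0,0,-0.15,0],
    [0,0,0,-0.2,-0.119],
    [0,0,0,-0.2,-0.119],
    [0,0,0,-0.1,-0.119],
    [0,0,0,0,-0.119],
    [0,0,0,0,-0.119],
    [0,0,0,0,-0.119],
  ],
)

```text
t: 19.45
ee_pos: [0.5854, 0.0483, 0.2719]
tcp_rot: [0.759, 0.652, 0.0, -0.0]
force: [-0.4, -0.8, -0.3]
gripper_width: 0.0432
grasp_force: 0.0
```

Call:
servo_tool(
  series=[
    [0,0.1,-0.02,0,-0.1],
    [0,0.2,-0.05,0,0],
    [0,0.2,-0.05,0,0],
    [0,0.2,-0.06,0,0],
    [0,0.18,-0.06,0,0],
    [0,0.1,0,0,0],
    [0,0,0,0,0],
    [0,0,0,0,0],
    [0,0,0,0,0],
  ],
)

```text
t: 20.2
ee_pos: [0.5505, 0.2446, 0.2706]
tcp_rot: [0.726, 0.688, -0.001, 0.0]
force: [1.0, -0.8, -0.1]
gripper_width: 0.0425
grasp_force: 0.0
```

Run:
```python
from h import *
need(.545,.29,.2,87.25)
kc=cal('wrist'); im,d=cams.read_camera('wrist'); save('w6.png',im); np.savez('w6.npz',im=im,d=d,R=kc[1],t=kc[2])
vv,uu=np.mgrid[:400,:640]; P=unproj(kc,np.stack([uu.ravel(),vv.ravel()],1),d.ravel()).reshape(400,640,3)
O=np.array([.5327,.0251]); y=np.radians(-2.75); Q=P[...,:2]-O; X=Q@[np.cos(y),np.sin(y)]*1000; Y=Q@[-np.sin(y),np.cos(y)]*1000
m=(P[...,2]>.112)&(P[...,2]<.126)&(Y>150)&(Y<260)&(abs(X)<85); 
p=np.c_[X[m],Y[m]].astype(np.float32); r=cv2.minAreaRect(p); print('block in sander mm',len(p),r,np.percentile(p,[1,99],axis=0))
hsv=cv2.cvtColor(im,cv2.COLOR_RGB2HSV).astype(int)
k=(hsv[...,2]<70)&(P[...,2]>.155)&(P[...,2]<.166)&(np.hypot(P[...,0]-.59,P[...,1]-.048)<.02); print('knob sander',k.sum(),X[k].mean(),Y[k].mean())
```

```text
at [0.5505 0.2446 0.2706] head 86.9 shares [ 0.226 -0.039  0.353] spin -0.006 F [ 1.  -0.8 -0.1] w 0.0425 gf 0.0 t 20.2
block in sander mm 4203 ((-9.77340316772461, 203.38877868652344), (60.03493881225586, 90.08071899414062), 88.48695373535156) [[-53.54264191 174.47251465]
 [ 34.21171974 233.29621918]]
knob sander 0 nan nan<stdin>:9: RuntimeWarning: Mean of empty slice.
  ret = ret.dtype.type(ret / rcount)
```

View pics/w6.png

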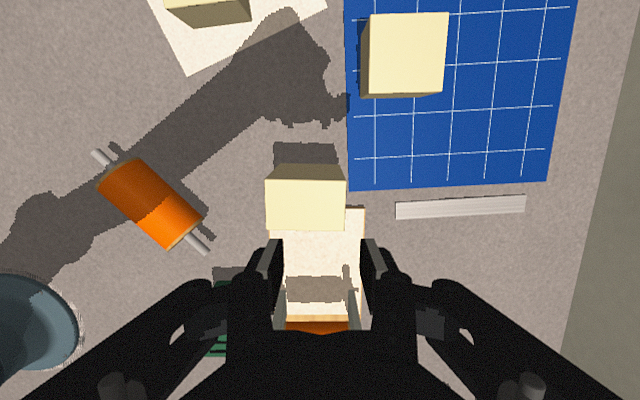

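The view shows the block top at (305,203), the bed below it, and the fingers at (265,270) and (370,270). Block is 8 mm off the edge, 10 mm to -x and 1.5° off. I slide it gently to the edge first.

Call:
servo_tool(
  series=[
    [0,0.11,-0.045,0,0],
    [0,0.1,-0.042,0,-0.006],
    [0,0,0,0.15,0],
    [0,0,0,0.2,0],
    [0,0,0,0.2,0],
    [0,0,0,0.2,0],
    [0,0,0,0.2,0],
    [0,0,0,0.1,0],
    [0,0,0,0,0],
    [0,0,0,0,0],
  ],
)

```text
t: 21.08
ee_pos: [0.5354, 0.2861, 0.0597]
tcp_rot: [0.725, 0.689, -0.002, -0.0]
force: [-0.7, 0.3, 0.6]
gripper_width: 0.0428
grasp_force: 0.0
```

```bash
cat >> h.py <<'E'
O=np.array([.5327,.0251]); YW=np.radians(-2.75)
def sand(X,Y): return O+np.array([X*np.cos(YW)-Y*np.sin(YW),X*np.sin(YW)+Y*np.cos(YW)])/1000
def tosand(P):
    Q=np.asarray(P)[...,:2]-O; return Q@[np.cos(YW),np.sin(YW)]*1000, Q@[-np.sin(YW),np.cos(YW)]*1000
def cloud(c):
    kc=cal(c); im,d=cams.read_camera(c); vv,uu=np.mgrid[:400,:640]
    return im,unproj(kc,np.stack([uu.ravel(),vv.ravel()],1),d.ravel()).reshape(400,640,3)
def block(c,z0,z1,y0=20,y1=260):
    im,P=cloud(c); X,Y=tosand(P); m=(P[...,2]>z0)&(P[...,2]<z1)&(Y>y0)&(Y<y1)&(abs(X)<85)&(im[...,0]>100)&(im[...,2]<im[...,0]-15)
    p=np.c_[X[m],Y[m]].astype(np.float32); print(c,len(p),cv2.minAreaRect(p),np.percentile(P[m][:,2],[5,50,95]))
E
python3 - <<'E'
from h import *
need(*sand(-9.8,240),.06,87.25); print(tosand(get_state()['ee_pos']))
block('wrist',.112,.126); block('scene',.112,.126,150)
E
```

```text
at [0.5354 0.2861 0.0597] head 87.1 shares [-0.104  0.001 -0.001] spin -0.002 F [-0.7  0.3  0.6] w 0.0428 gf 0.0 t 21.08
(np.float64(-9.861953571750977), np.float64(260.792039950976))
wrist 7 ((-8.641826629638672, 254.7545623779297), (110.97161102294922, 1.195530891418457), 0.11568018049001694) [0.11286103 0.11640971 0.1174955 ]
scene 309 ((-9.311336517333984, 200.36077880859375), (61.00428009033203, 92.40638732910156), 89.50326538085938) [0.11400645 0.11914123 0.12164769]
```

Call:
servo_tool(
  series=[
    [0,-0.03,0,0,0],
    [0,-0.02,0,0,0],
    [0,-0.015,0,0,0],
    [0,-0.015,0,0,0],
    [0,-0.012,0,0,0],
    [0,-0.012,0,0,0],
    [0,0,0,0,0],
  ],
)

```text
t: 21.77
ee_pos: [0.5345, 0.2674, 0.0611]
tcp_rot: [0.724, 0.69, 0.0, 0.0]
force: [0.2, -0.2, -0.2]
gripper_width: 0.0425
grasp_force: 0.0
```

Run:
```python
from h import *
s=get_state(); print(tosand(s['ee_pos']),np.round(s['force'],1)); block('scene',.112,.126,150)
```

```text
(np.float64(-9.789350151128184), np.float64(242.1341146367046)) [ 0.2 -0.2 -0.2]
scene 318 ((-8.44156265258789, 197.6024627685547), (65.03461456298828, 90.61776733398438), 86.2611083984375) [0.1139348  0.11980602 0.12238827]
```

Call:
servo_tool(
  series=[
    [0,-0.01,0,0,0],
    [0,-0.01,0,0,0],
    [0,-0.01,0,0,0],
    [0,0,0,0,0],
  ],
)

```text
t: 22.15
ee_pos: [0.5341, 0.262, 0.0611]
tcp_rot: [0.724, 0.69, 0.0, -0.0]
force: [0.1, 1.4, 0.7]
gripper_width: 0.0428
grasp_force: 0.4
```

Run:
```python
from h import *
s=get_state(); print(tosand(s['ee_pos']),np.round(s['force'],1)); block('scene',.112,.126,150);block('top',.112,.126,150)
```

```text
(np.float64(-9.987039136781151), np.float64(236.72904812002082)) [0.1 1.4 0.7]
scene 327 ((-10.24325180053711, 193.03814697265625), (66.33123779296875, 93.93290710449219), 88.6390380859375) [0.11477745 0.12084352 0.12370802]
top 245 ((-3.8326683044433594, 191.02574157714844), (58.710018157958984, 73.68111419677734), 89.07955169677734) [0.11363016 0.11977221 0.12513371]
```

Call:
servo_tool(
  series=[
    [0,0.03,0,0,0],
    [0,0,0,-0.1,0],
    [0,0,0,-0.1,0],
    [0,0,0,0,0],
    [0,-0.02,0,0,0],
    [0,-0.025,0,0,0],
    [0,-0.025,0,0,0],
    [0,-0.025,0,0,0],
    [0,-0.025,0,0,0],
    [0,-0.025,0,0,0],
  ],
)

```text
t: 23.08
ee_pos: [0.5326, 0.2377, 0.1002]
tcp_rot: [0.724, 0.69, -0.001, -0.0]
force: [-0.2, 0.6, 0.4]
gripper_width: 0.0429
grasp_force: 0.2
```

Run:
```python
from h import *
s=get_state(); print(tosand(s['ee_pos']),s['ee_pos'],np.round(s['force'],1)); im,P=cloud('scene'); save('s7.png',cv2.resize(im[120:260,270:470],(800,560)))
```

```text
(np.float64(-10.300857792792373), np.float64(212.33616944407405)) [0.5325985  0.23768586 0.10021297] [-0.2  0.6  0.4]
```

View pics/s7.png

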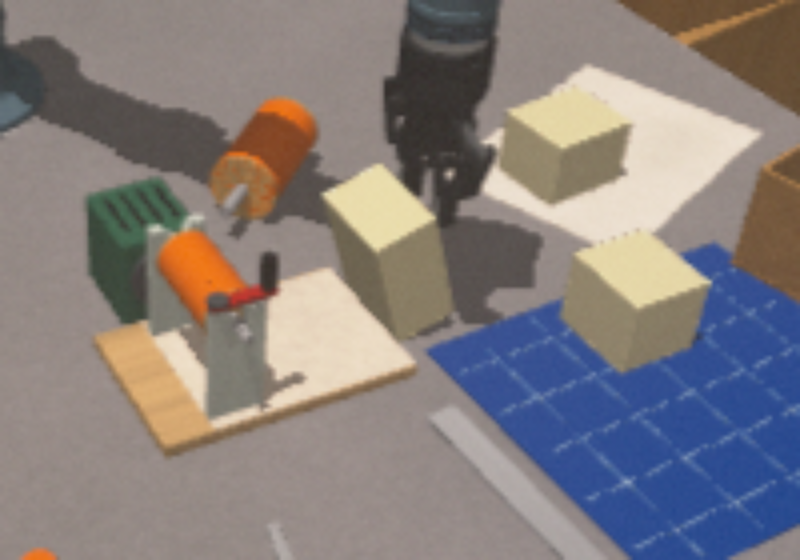

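The block (390,250) is tipping squarely over the infeed edge. The keeper is closed across the slot, knob at (268,270). I keep pushing.

Call:
servo_tool(
  series=[
    [0,-0.025,0,0,0],
    [0,-0.025,0,0,0],
    [0,-0.02,0,0,0],
    [0,-0.015,0,0,0],
    [0,-0.015,0,0,0],
    [0,-0.015,0,0,0],
    [0,-0.015,0,0,0],
    [0,-0.015,0,0,0],
    [0,-0.015,0,0,0],
    [0,0,0,0,0],
  ],
)

```text
t: 23.97
ee_pos: [0.5316, 0.206, 0.1008]
tcp_rot: [0.724, 0.69, -0.0, 0.0]
force: [-0.1, -0.1, -0.8]
gripper_width: 0.0426
grasp_force: 0.0
```

Run:
```python
from h import *
s=get_state(); print(tosand(s['ee_pos']),s['ee_pos'],np.round(s['force'],1)); block('scene',.066,.08,30,240)
im,P=cloud('scene'); save('s8.png',cv2.resize(im[120:260,270:470],(800,560)))
```

```text
(np.float64(-9.790827989842432), np.float64(180.6196303441571)) [0.53158624 0.20598137 0.1008217 ] [-0.1 -0.1 -0.8]
scene 583 ((-9.944374084472656, 137.03306579589844), (121.83133697509766, 92.95706939697266), 89.52890014648438) [0.06864799 0.07146087 0.07398167]
```

View pics/s8.png

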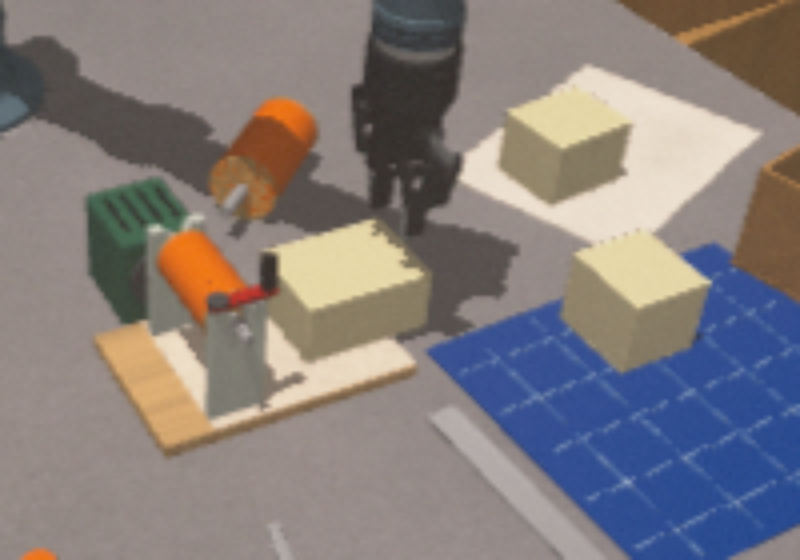

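Block lies flat on the bed at (345,285), square within 0.5°, but overhangs the edge by about 30 mm. I ease it about 20 mm further on, pushing with both fingers, which also squares it.

Call:
servo_tool(
  series=[
    [0,0.1,0,-0.05,0],
    [0,0.15,0,0,0],
    [0,0.03,0,0,0],
    [0,0,0,0.15,0],
    [0,0,0,0.15,0],
    [0,0,0,0.06,0],
    [0,0,0,0,0],
    [0,0,0,0,0],
  ],
)

```text
t: 24.73
ee_pos: [0.5336, 0.2627, 0.0384]
tcp_rot: [0.724, 0.69, -0.001, -0.0]
force: [0.5, 0.2, 0.5]
gripper_width: 0.0429
grasp_force: 0.0
```

Run:
```python
from h import *
need(*sand(-9.8,191),.038,87.25); print(tosand(get_state()['ee_pos'])); block('scene',.066,.08,30,240)
```

```text
at [0.5336 0.2627 0.0384] head 87.3 shares [-0.232  0.004  0.002] spin 0.001 F [0.5 0.2 0.5] w 0.0429 gf 0.0 t 24.73
(np.float64(-10.546629002219728), np.float64(237.32756129890376))
scene 586 ((-10.25177001953125, 136.9926300048828), (119.81494903564453, 93.36780548095703), 88.60256958007812) [0.06800709 0.07152443 0.07414225]
```

Call:
servo_tool(
  series=[
    [0,-0.04,0,0,0],
    [0,-0.05,0,0,0],
    [0,-0.03,0,0,0],
    [0,-0.02,0,0,0],
    [0,-0.02,0,0,0],
    [0,-0.02,0,0,0],
    [0,-0.02,0,0,0],
    [0,-0.02,0,0,0],
    [0,-0.012,0,0,0],
    [0,0,0,0,0],
  ],
)

```text
t: 25.62
ee_pos: [0.532, 0.2157, 0.0388]
tcp_rot: [0.724, 0.69, -0.0, 0.0]
force: [0.4, -0.6, 0.0]
gripper_width: 0.0429
grasp_force: 0.2
```

Call:
servo_tool(
  series=[
    [0,0,0,0,0],
    [0,0.1,0,0,0],
    [0,0.15,0,0,0],
    [0,0,0,-0.15,0],
    [0,0,0,-0.2,0],
    [0,0,0,-0.2,0],
    [0,0,0,-0.2,0],
    [0,0,0,-0.2,0],
    [0,0,0,0,0],
    [0,0,0,0,0],
  ],
)

```text
t: 26.45
ee_pos: [0.536, 0.2674, 0.2322]
tcp_rot: [0.724, 0.69, 0.003, 0.001]
force: [0.2, -0.7, -1.2]
gripper_width: 0.0426
grasp_force: 0.0
```

Run:
```python
from h import *
s=get_state(); print(tosand(s['ee_pos']),s['ee_pos'],np.round(s['force'],1)); block('scene',.066,.08,30,240); block('wrist',.066,.08,30,240); block('top',.066,.08,30,240)
im,P=cloud('scene'); X,Y=tosand(P)
for x0 in(-75,64,68,72):
    k=(X>x0)&(X<x0+5)&(abs(Y)<5)&(P[...,2]>.08)&(P[...,2]<.122); print(x0,k.sum(),np.percentile(P[k][:,2],95) if k.any() else 0)
k=(abs(X-57)<20)&(abs(Y-20)<25)&(P[...,2]>.15)&(P[...,2]<.166); print('knob',X[k].mean(),Y[k].mean(),k.sum())
save('s9.png',im)
```

```text
(np.float64(-8.341894723453164), np.float64(242.1880108645339)) [0.53598744 0.26740933 0.23217756] [ 0.2 -0.7 -1.2]
scene 562 ((-11.796043395996094, 116.73486328125), (93.85891723632812, 122.71703338623047), 0.6085055470466614) [0.06844365 0.07143287 0.07406742]
wrist 6172 ((-10.982635498046875, 121.19448852539062), (121.2520980834961, 90.00362396240234), 89.9734115600586) [0.06936855 0.07058125 0.07167795]
top 772 ((-12.62588882446289, 118.90938568115234), (119.70575714111328, 89.93828582763672), 89.9608383178711) [0.06676503 0.07136158 0.07705128]
-75 1 0.10539741979783036
64 4 0.10359907186579442
68 7 0.10314995598029296
72 5 0.1045979759776689
knob 57.410773840203596 22.783580938611735 22
```

View pics/s9.png

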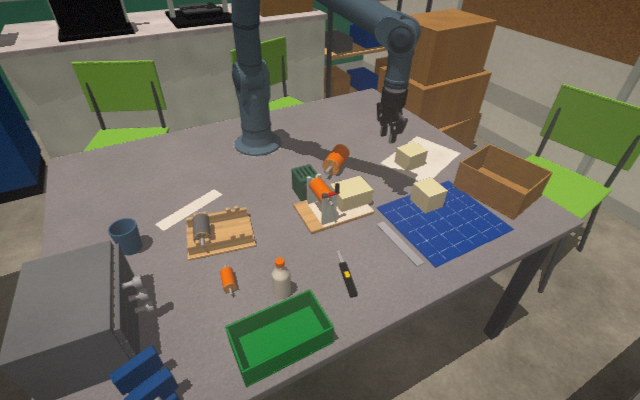

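The final view shows the drum seated with the keeper closed at (335,190). The block lies flat at (355,192) and square, and everything else is where it was.

```bash
python3 -c "
from h import *
print(order.job_done())"
```

```text
the job is handed in; nothing more can be done
None
```

The job is done and handed in: the orange drum is seated in both slots with the keeper closed over its axle, and the tall block lies flat on the bed, pointing squarely at the drum.

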